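Open the showcase's humidity compartment

TASK

Open the showcase's humidity compartment, the flap with the blue dot, without gripping or forcing it: press the blue dot down with the fingertips until the catch gives, then take the fingers away so the flap springs up ajar by itself. Then reach the fingertips under its raised free edge and push the flap up and over, past upright, until it leans back against its stop and stays open. Leave the flap with the yellow dot shut and do not disturb the glass vessels.

Things in the scene. Friction and masses are not known exactly. Their poses are not given: they have to be found in the camera images.
- humid_flap (a joint): Hinge angle (rad) of the grey flap with the BLUE dot: 120 mm from hinge to free edge, 166 mm wide, 10 mm thick, about 250 g, flush in the showcase deck, hinged on its far edge, opens upward. 0 = shut, latched; -0.05 = pressed to its limit; 0.55 = sprung ajar; 1.83 = on its stop. Damped; let go below 1.5 rad it sinks back to ajar. (Its top sheet is humid_flap_c1, its back humid_flap_c2.)
- humid_press (a point): Centre of the blue dot (22 mm across) on top of the flap, over the catch: 94 mm from the hinge line, 26 mm in from the free edge, 50 mm to one side (hinge y = -50 mm). About 5 N here moves it; the catch gives after about 2 to 3 mm (press 4 mm, flap angle -0.04, to be sure; limit 4.7 mm) and when the fingers then leave, a spring plunger lifts the flap ajar within a second. Axes turn with the flap.
- humid_hinge (a point): Point on the hinge line of the blue-dot flap, half-way along it, level with the flap's top face (deck top, 90 mm above the bench). Its axes turn with the flap: x from the free edge towards the hinge, y along the hinge, z out of the top face. The flap covers x -120 to 0, y -83 to 83 mm (a 3 mm rim of it lies 4 mm lower); underside at z -10 mm; a steel strike hangs to z -37 mm at x -102, y -50 mm.
- humid_edge (a point): Middle of the free edge of the blue-dot flap, on its lower corner (10 mm below the top face); about 54 mm above the deck when ajar. Under the raised flap lies the open well, 70 mm deep, with a white cassette in it whose top is 50 mm below the deck; the catch stands near the front of the well under the dot. Axes turn with the flap.
- lamp_flap (a joint): Hinge angle (rad) of the twin flap with the YELLOW dot (lamp driver compartment), same size and catch; 0 = shut. It must stay shut.
- lamp_press (a point): Centre of the yellow dot on the other flap: not to be pressed.
- showcase: Fixed white countertop showcase base with its hood off, 400 mm (x) by 740 mm (y), 90 mm high, light panel on the far part of its top. Origin at bench level under its centre; x away from the robot. The flaps lie side by side, hinge lines at x -39 mm, middles at y 160 and -160 mm; either flap may be on either side.
- flask: Blue glass flask, 46 mm across, 56 mm high, loose, standing between the two flaps. Origin under its centre.
- beaker: Olive glass beaker, 72 mm across, 95 mm high, loose, behind the gap between the flaps. Origin under its centre.
- bowl: Pale green glass bowl, 92 mm across, 52 mm high, loose, on the deck beside the outer side of a flap. Origin under its centre.
- jar: Dark red glass jar, 84 mm across, 56 mm high, loose, on the deck beside the outer side of a flap. Origin under its centre.

How it is judged (in metres and radians):
On the way, in this order (a step that is already met when the one before it is completed fails the run):
1. the blue-dot flap is pressed down against its catch by the fingers (value of joint humid_flap below -0.008 rad and contact force between the fingers and humid_flap_c1 above 0.5 N), for 0.02 s.
2. the flap has sprung ajar by itself, with nothing touching it (value of joint humid_flap between 0.35 and 0.9 rad and not (contact force between any of the fingers, the arm and humid_flap_c1 above 0.05 N or contact force between any of the fingers, the arm and humid_flap_c2 above 0.05 N)), for 0.2 s.
At the end, for the whole second after the job is handed in: The blue-dot flap stands open past upright (more than 1.6 rad) and at rest, the yellow-dot flap is shut (within 0.02 rad), and every glass vessel stands within 15 mm of where it was (value of joint humid_flap above 1.6 rad and velocity of joint humid_flap between -0.1 and 0.1 rad/s and value of joint lamp_flap between -0.02 and 0.02 rad and distance of each of flask, beaker, bowl, jar from where it was at the start of the episode below 0.015 m); the robot touches nothing.
It fails at once if the yellow-dot flap is pressed in or opened (value of joint lamp_flap below -0.025 rad or value of joint lamp_flap above 0.03 rad).
It fails at once if a glass vessel is shifted by more than 15 mm, lifted or tipped (distance of any of flask, beaker, bowl, jar from where it was at the start of the episode above 0.015 m or angle between any of flask, beaker, bowl, jar's own z axis and vertical above 0.3 rad).
It fails at once if the flap is gripped, with the fingers on its face and its back at once (contact force between the fingers and humid_flap_c1 above 1.5 N and contact force between the fingers and humid_flap_c2 above 1.5 N).
It fails at once if the flap is forced (more than 45 N) (contact force between any of the fingers, the arm and humid_flap_c1 above 45 N or contact force between any of the fingers, the arm and humid_flap_c2 above 45 N).
It also fails if it takes over 45 s, if anything falls off the work surface, if the arm or the gripper's body presses on something with over 40 N, if the wrist force passes 120 N, or if a joint passes its speed limit or range.

ROBOT

A 6-joint arm with a two-finger parallel gripper is mounted at the origin on the work surface. World frame = base frame: x ahead of the robot, y to its left, z up, the work surface at z = 0. Lengths are in m, angles in degrees, forces in N, time in s.
With the tool pointing down it reaches from about 0.4 to 0.825 m from the base axis. Payload 7 kg.
Tool frame: the origin (TCP) lies midway between the tips of the shut fingers; the grasp point (between the pads) lies ctrl.tcp_to_grasp behind it (ctrl.tcp_to_grasp is the distance from the TCP to the grasp point, in m); y points along the fingers, z is the direction in which the jaws open and shut, and the axes are right-handed (so a half turn about y gives the same grasp; the last joint's range is limited). The gripper opens to 88 mm and grips with 3 to 60 N. Pads are 19 mm wide; open, the fingers measure 130 mm over their backs; the gripper's body (78 mm by 193 mm) begins 47 mm behind the grasp point.
Start: joints at [88.814, 20.546, 0.682, 0, -70.136, -16.507], TCP at [0.205, 0.643, 0.227] pointing down, gripper open.
Joint ranges: [-176.03, 176.03], [-82.01, 121.73], [-58.28, 71.71], [-173.87, 95.51], [-174.79, -0.11], [-173.66, 173.66]. Speed limits (degrees/s): [136.94, 136.94, 172.46, 180, 180, 180].

INTERFACE

Orientations are given as [roll, pitch, yaw] about the fixed x, y, z axes, in that order (R = Rz(yaw) Ry(pitch) Rx(roll)).
In Python, from plant import ctrl, snapshot, silhouettes gives the robot as it stands.
- The arm moves only by the shell command python3 -m pendant 'ROWS'. ROWS is JSON, a list that holds one entry, the list of rows, each a list of 7 numbers: the shift along the tool's x, y, z in cm, then the turn, a rotation vector about the tool's x, y, z in degrees, then the opening, from 0 (shut) to 1 (fully open). In form: [[[x, y, z, rx, ry, rz, hand], ...]]. A call has 1 to 12 rows; each row shifts and turns the commanded pose from where the row before left it, along the tool's axes as they then stand; what a row does not reach is not made up. A row lasts 1/12 s, in which the tool goes at most 41.7 mm and 7.16 degrees, less where a joint would pass 70% of its speed; a pose out of reach is approached as far as the arm can. A call with a gripper value outside its range is refused whole. The fingers move at their own pace and stop on an object; the grip force is fixed at half the most. Time passes only in rows, so rows that do not move let the fingers close. It gives the time, the measured TCP pose, the force and the opening at its end, in the units of the state.
- ctrl.get_obs(): the state, without advancing time (a new reading comes with each control period).
- snapshot(name): name is "scene" or "top" or "wrist"; returns a dict with "image" (384x512x3 uint8, red, green, blue), "camera_matrix" (3x3 intrinsics, pixels), "dist_coeffs" ([k1, k2, p1, p2, k3] as OpenCV has them; the pictures are not rectified), "eye" and "orientation" of the camera in the world; the wrist camera has in their place "mount" (4x4, takes a point from camera to tool coordinates, whose origin is the TCP and whose axes are the tool frame's). Camera axes: x right, y down, z forward; pixel columns grow to the right and rows downward; lengths in m; the calibration is good to about 2 mm. A picture is of the moment at which its call begins: read the wrist's pose just before it. There is no depth.
- ctrl.close_job(): hands the job in, once; it reports no verdict.
Trained networks look in a picture, given as the dict that the camera call returned (one of the last four; its "shot" number tells which), for a name from the list of things; names that differ only in an ending like _2 or _b are one class to them, and where a whole thing is asked for, a point or a joint stands for the part that bears it (a point fixed in the world has none). Each returns a list of dicts, best first, with "confidence" (0 to 1); they miss things now and then, are a little off and sometimes report something else, mostly with a low value. They report only what shows in the picture. A call takes as long as a camera call.
- silhouettes(picture, thing): "mask" (384x512 bool, what is visible of it) and "bbox" ([left, top, width, height] in pixels, round what is visible of it).
The state is a dict: "clock": time; "joint_pos": joint angles; "qvel": joint speeds; "tau": joint torques, N m; "tool_pos": TCP position; "orientation": TCP orientation; "force": force on the tool from outside, world axes, zero at the start; "moment": the same for the moment, N m; "opening": finger opening in m.
Only numpy, scipy, OpenCV 4.12 (cv2) and the standard library are available. Lean on these libraries where they do the work, as an engineer would, in place of code of your own. Each camera call takes 0.05 s, during which the arm holds its last target.

## Working session

There is one attempt and no reset: what is moved stays moved. The work goes in short steps, Python scripts to look and compute and a shell command to move; the robot and the scene stay as the last step left them, time stands still between calls to the robot, and variables do not carry over. Pictures are saved under pics/ and viewed, and the job is handed in when it is done.

```bash
ls; mkdir -p pics; python3 - <<'E'
from plant import ctrl, snapshot, silhouettes
import cv2,numpy as np,pickle
print(ctrl.get_obs(), ctrl.tcp_to_grasp)
for n in ["scene","top"]:
    s=snapshot(n); cv2.imwrite(f"pics/{n}0.png",s["image"][:,:,::-1]); pickle.dump(s,open(f"{n}0.pkl","wb"))
    print(n,{k:v for k,v in s.items() if k!="image"})
    for t in ["humid_flap","humid_press","lamp_press","flask","beaker","bowl","jar","showcase"]:
        print(t,[(round(d["confidence"],2),d["bbox"],int(d["mask"].sum()),[round(float(v.mean()),1) for v in np.nonzero(d["mask"])[::-1]]) for d in silhouettes(s,t)][:3])
E
```

```text
pics
{'clock': 0.0, 'joint_pos': array([ 8.88154361e+01,  2.05894955e+01,  6.31906173e-01, -2.03216142e-02,
       -7.01352734e+01, -1.65070830e+01]), 'qvel': array([ 0.06642448, -0.09477879, -0.01984615, -0.07466282, -0.05293929,
       -0.03523632]), 'tau': array([ 9.08765778e-04, -5.82712841e+01,  2.93042529e+01,  6.99683368e+00,
        6.95352210e-03, -1.65289262e-04]), 'tool_pos': array([0.20500194, 0.64258682, 0.22562976]), 'orientation': array([-8.99055362e+01,  8.07182376e-03,  1.62301439e+02]), 'force': array([ 0.18054153, -0.06138859,  0.3188643 ]), 'moment': array([-0.02569607,  0.01620511,  0.03491254]), 'opening': 0.08760214905773403} 0.0188
scene {'camera_matrix': array([[405.5879521 ,   0.        , 248.86853001],
       [  0.        , 405.5879521 , 190.08111237],
       [  0.        ,   0.        ,   1.        ]]), 'dist_coeffs': array([-0.06089008,  0.        ,  0.        ,  0.        ,  0.        ]), 'eye': array([ 1.32301335, -0.38872101,  0.62372115]), 'orientation': array([-124.3182785 ,   -1.42123066,   59.38561191]), 'shot': 1}
humid_flap [(0.68, [144.8, 189.7,
[... 909 characters left out ...]
     ,  0.        ,  0.        ]), 'eye': array([0.58276112, 0.00818394, 1.07405548]), 'orientation': array([-175.99887019,   -0.19445929,  -90.85654702]), 'shot': 2}
humid_flap []
humid_press [(0.66, [277.1, 149.5, 89.9, 67.0], 4384, [322.9, 181.8])]
lamp_press [(0.97, [131.6, 179.7, 92.3, 69.9], 4414, [175.5, 213.9])]
flask [(0.9, [234.1, 189.4, 20.8, 21.5], 354, [245.9, 201.1])]
beaker [(0.67, [209.7, 116.1, 36.4, 35.7], 1042, [226.2, 132.7])]
bowl [(0.88, [76.7, 186.3, 44.7, 43.1], 1608, [98.7, 208.0])]
jar [(0.65, [371.4, 126.9, 36.8, 40.1], 1286, [388.9, 146.8])]
showcase [(0.97, [55.3, 28.5, 373.6, 252.0], 51205, [237.1, 144.6]), (0.58, [75.4, 183.5, 45.1, 48.9], 1562, [98.6, 207.9])]
```

View pics/top0.png

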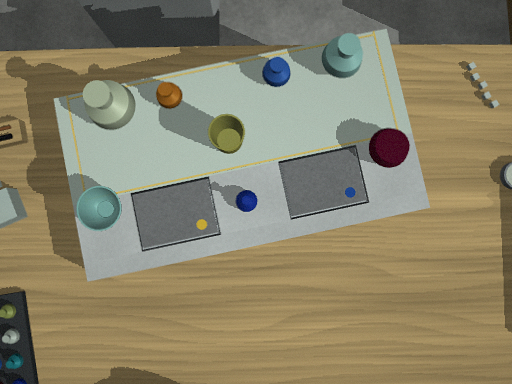

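View pics/scene0.png

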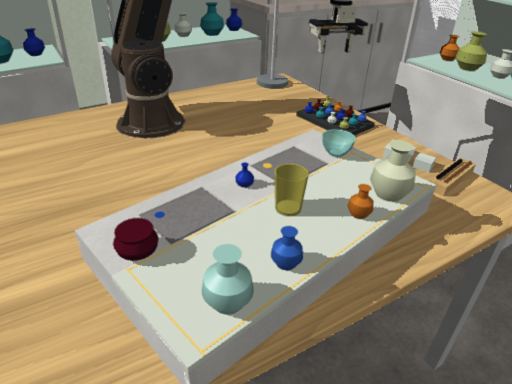

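```bash
cat > h.py <<'E'
import numpy as np,cv2,pickle
from scipy.spatial.transform import Rotation as R
def ray(s,uv):
    p=cv2.undistortPoints(np.array(uv,float).reshape(-1,1,2),s["camera_matrix"],s["dist_coeffs"]).reshape(-1,2)
    d=np.c_[p,np.ones(len(p))]
    return d@R.from_euler('xyz',s["orientation"],degrees=True).as_matrix().T
def onz(s,uv,z):
    d=ray(s,uv); e=np.array(s["eye"]); return e+d*((z-e[2])/d[:,2])[:,None]
def proj(s,P):
    Rm=R.from_euler('xyz',s["orientation"],degrees=True).as_matrix()
    Pc=(np.atleast_2d(P)-s["eye"])@Rm
    return cv2.projectPoints(Pc,np.zeros(3),np.zeros(3),s["camera_matrix"],s["dist_coeffs"])[0].reshape(-1,2)
E
python3 - <<'E'
from h import *
for n in ["top","scene"]:
    s=pickle.load(open(n+"0.pkl","rb")); im=s["image"].astype(int)
    hsv=cv2.cvtColor(s["image"],cv2.COLOR_RGB2HSV)
    for nm,lo,hi,box in [("blue",(105,120,60),(125,255,255),(335,180,365,205) if n=="top" else (150,208,170,221)),("yel",(15,120,80),(32,255,255),(190,215,212,235) if n=="top" else (260,160,275,171))]:
        m=cv2.inRange(hsv,lo,hi); mm=np.zeros_like(m); x0,y0,x1,y1=box; mm[y0:y1,x0:x1]=m[y0:y1,x0:x1]
        ys,xs=np.nonzero(mm); c=(xs.mean(),ys.mean()); print(n,nm,len(xs),c,onz(s,[c],.09))
s=pickle.load(open("top0.pkl","rb"))
print(onz(s,[(279.5,161),(356,146.5),(368,202),(291.5,218)],.09))
print(onz(s,[(133,194.5),(209,178.5),(220,234),(143,250)],.09))
c=onz(s,[(54.5,99),(386,29),(429,207),(88,280)],.09); print(c)
im=cv2.resize(s["image"][120:260,60:440],None,fx=2.1,fy=2.1,interpolation=cv2.INTER_CUBIC)
im=cv2.resize(s["image"][130:230,265:420],None,fx=5,fy=5,interpolation=cv2.INTER_CUBIC)
cv2.imwrite("pics/top0c.png",im[:,:,::-1])
E
```

```text
top blue 86 (np.float64(349.8139534883721), np.float64(191.98837209302326)) [[ 0.64335118 -0.19491171  0.09      ]]
top yel 89 (np.float64(201.1685393258427), np.float64(223.97752808988764)) [[0.58069845 0.1194615  0.09      ]]
scene blue 46 (np.float64(159.2173913043478), np.float64(214.32608695652175)) [[ 0.64416496 -0.19400464  0.09      ]]
scene yel 33 (np.float64(266.75757575757575), np.float64(165.12121212121212)) [[0.58064762 0.11944235 0.09      ]]
[[ 0.71132662 -0.04738939  0.09      ]
 [ 0.74021648 -0.211072    0.09      ]
 [ 0.62158403 -0.23294859  0.09      ]
 [ 0.59042301 -0.07038408  0.09      ]]
[[0.64477442 0.26334223 0.09      ]
 [0.67629172 0.10221968 0.09      ]
 [0.55917782 0.08013319 0.09      ]
 [0.52788983 0.24208605 0.09      ]]
[[ 0.85407511  0.43596763  0.09      ]
 [ 0.99924899 -0.28631173  0.09      ]
 [ 0.60891439 -0.36325362  0.09      ]
 [ 0.46647665  0.3584544   0.09      ]]
```

View pics/top0c.png

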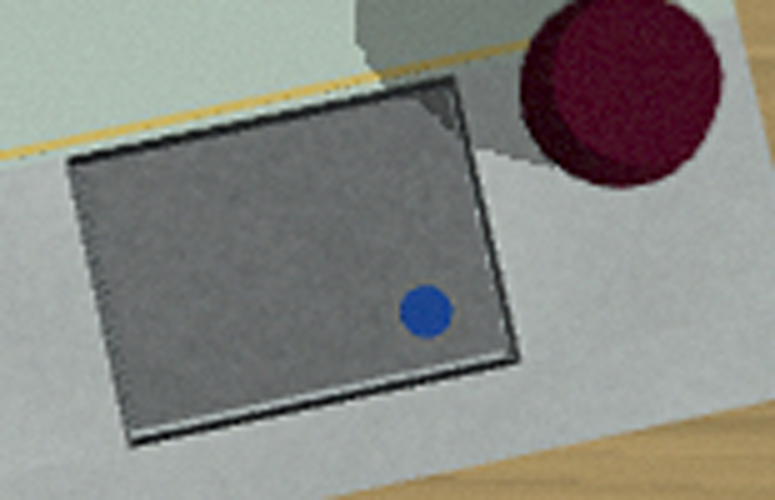

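```bash
python3 -m pendant '[[[0,-3.5,0,0,0,0,0],[0,-3.5,0,0,0,0,0],[-2.8,0,2.76,0,0,0,0],[-2.8,0,2.76,0,0,0,0],[-2.8,0,2.76,0,0,0,0],[-2.8,0,2.76,0,0,0,0],[-2.8,0,2.76,0,0,0,0],[-2.8,0,2.76,0,0,0,0],[-2.8,0,2.76,0,0,0,0],[-2.8,0,2.76,0,0,0,0],[-2.8,0,2.76,0,0,0,0],[-2.8,0,2.76,0,0,0,0]]]'; python3 - <<'E'
from h import *
s=pickle.load(open("top0.pkl","rb"))
ex=np.array([.980,.197]);ey=np.array([-.197,.980]);h=np.array([.7259,-.127])
for n,c,z in [("jar",(388.9,146.8),.12),("flask",(245.9,201.1),.115),("beaker",(226.2,132.7),.14),("bowl",(98.7,208),.13)]:
    p=onz(s,[c],z)[0]; print(n,p,"hinge frame",ex@(p[:2]-h),ey@(p[:2]-h))
E
```

```text
clock: 1.9
tool_pos: [0.3884, 0.2932, 0.297]
orientation: [-90.1, 0.0, 162.3]
force: [1.9, 0.4, 0.4]
opening: 0.0128
jar [ 0.73398224 -0.27292737  0.12      ] hinge frame -0.020827100196684965 -0.1446010260861664
flask [0.62624867 0.02449444 0.115     ] hinge frame -0.06781390261682853 0.1680958628375398
beaker [0.76394    0.06201413 0.14      ] hinge frame 0.07451498013916867 0.17773996657277624
bowl [0.61583468 0.32301032 0.13      ] hinge frame -0.019211984308024014 0.4626929873721587
```

```bash
python3 -m pendant '[[[-2.8,0,2.76,0,0,0,0],[-2.8,0,2.76,0,0,0,0],[-2.8,0,2.76,0,0,0,0],[-2.8,0,2.76,0,0,0,0],[-2.8,0,2.76,0,0,0,0],[-2.8,0,2.76,0,0,0,0],[-2.8,0,2.76,0,0,0,0],[-2.8,0,2.76,0,0,0,0],[-2.8,0,2.76,0,0,0,0],[-2.8,0,2.76,0,0,0,0],[-2.8,0,2.76,0,0,0,0],[-2.8,0,2.76,0,0,0,0]]]'; python3 -m pendant '[[[-2.8,0,2.76,0,0,0,0],[-2.8,0,2.76,0,0,0,0],[0,0,0,0,7,0,0],[0,0,0,0,7,0,0],[0,0,0,0,7,0,0]]]'; python3 -c "
from plant import ctrl;print(ctrl.get_obs()['joint_pos'])"
```

```text
clock: 2.9
tool_pos: [0.6081, -0.1247, 0.2967]
orientation: [-90.0, 0.0, 162.3]
force: [0.7, 0.6, -0.2]
opening: 0.0002
clock: 3.32
tool_pos: [0.6441, -0.1934, 0.2957]
orientation: [-90.0, -0.1, 140.9]
force: [-0.1, -0.3, 0.6]
opening: 0.0004
[-1.45238124e-01  1.85503580e+01  6.67391277e+00 -3.63157887e-03
 -7.81930962e+01  5.10070204e+01]
```

```bash
python3 -m pendant '[[[0,0,0,0,7,0,0],[0,0,0,0,7,0,0],[0,0,0,0,7,0,0],[0,0,0,0,7,0,0],[0,0,0,0,7,0,0],[0,0,0,0,7,0,0],[0,0,0,0,7,0,0],[0,0,0,0,7,0,0],[0,0,0,0,7,0,0],[0,0,0,0,7,0,0],[0,0,0,0,7,0,0],[0,0,0,0,7,0,0]]]';  python3 -m pendant '[[[0,4,0,0,7,0,0],[0,4,0,0,7,0,0],[0,4,0,0,7,0,0],[0,2,0,0,7,0,0],[0,0,0,0,7,0,0],[0,0,0,0,7,0,0],[0,0,0,0,3.5,0,0],[0,0,0,0,0,0,0]]]'; python3 - <<'E'
from h import *
from plant import ctrl,snapshot
o=ctrl.get_obs(); print(o['joint_pos'],o['tool_pos'],o['orientation'],o['force'])
s=snapshot("wrist"); cv2.imwrite("pics/w1.png",s["image"][:,:,::-1]); print(s["mount"])
p=np.array([.6437,-.1945,.09]); Rt=R.from_euler('xyz',o['orientation'],degrees=True).as_matrix()
print("dot in tool",Rt.T@(p-o['tool_pos']))
q=np.linalg.inv(s["mount"])@np.r_[Rt.T@(p-o['tool_pos']),1]
print(cv2.projectPoints(q[None,:3],np.zeros(3),np.zeros(3),s["camera_matrix"],s["dist_coeffs"])[0])
s=snapshot("scene"); cv2.imwrite("pics/s1.png",s["image"][:,:,::-1])
E
```

```text
clock: 4.32
tool_pos: [0.644, -0.1922, 0.2966]
orientation: [-90.0, -0.0, 57.0]
force: [-0.5, -0.1, 0.3]
opening: 0.0005
clock: 4.98
tool_pos: [0.6441, -0.1923, 0.1563]
orientation: [-90.0, 0.0, 11.6]
force: [-0.4, 0.3, 0.1]
opening: 0.0002
[-3.95458115e-02  2.30195580e+01 -5.04952226e+00  3.37464595e-03
 -6.19515362e+01 -7.83132307e+01] [ 0.6440614  -0.19226423  0.15632406] [-8.99987399e+01  2.07923037e-02  1.16488110e+01] [-0.37102182  0.3478399   0.05078507]
[[ 3.97681150e-04  9.54231906e-01  2.99067404e-01 -8.07388089e-02]
 [-5.35056331e-04 -2.99067182e-01  9.54231908e-01 -1.58717102e-01]
 [ 9.99999778e-01 -5.39497951e-04  3.91634441e-04  4.28591187e-04]
 [ 0.00000000e+00  0.00000000e+00  0.00000000e+00  1.00000000e+00]]
dot in tool [-0.00078132  0.0663243  -0.00211821]
[[[255.99759253 202.12639767]]]
```

View pics/w1.png

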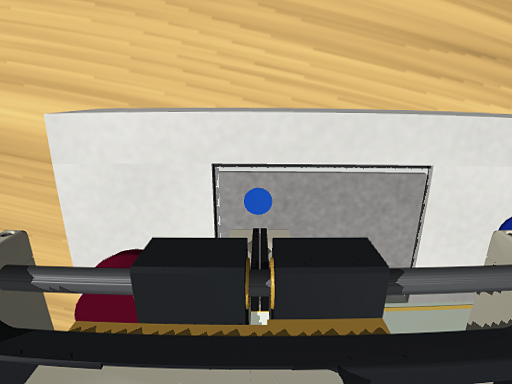

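View pics/s1.png

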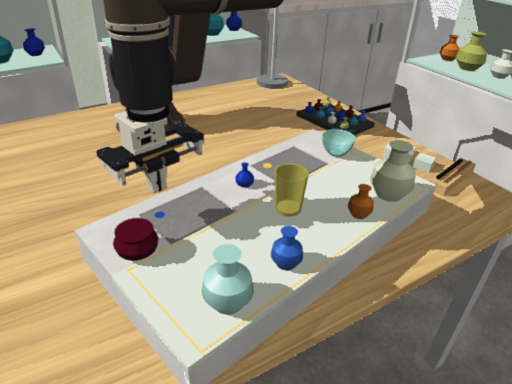

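```bash
python3 -m pendant '[[[-0.9,3,0.6,0,0,0,0],[0,2,0,0,0,0,0],[0,1,0,0,0,0,0],[0,0.3,0,0,0,0,0],[0,0,0,0,0,0,0],[0,0,0,0,0,0,0]]]'; python3 -m pendant '[[[0,0.1,0,0,0,0,0],[0,0.1,0,0,0,0,0],[0,0,0,0,0,0,0]]]'
```

```text
clock: 5.58
tool_pos: [0.6349, -0.1884, 0.0946]
orientation: [-90.0, -0.1, 11.9]
force: [-0.4, 0.2, 0.9]
opening: 0.0002
clock: 5.83
tool_pos: [0.6344, -0.1883, 0.0922]
orientation: [-90.0, -0.1, 11.8]
force: [-0.5, -0.1, -0.0]
opening: 0.0003
```

```bash
python3 -m pendant '[[[0,0.1,0,0,0,0,0],[0,0.1,0,0,0,0,0],[0,0,0,0,0,0,0]]]'; python3 -m pendant '[[[0,0.1,0,0,0,0,0],[0,0.1,0,0,0,0,0],[0,0,0,0,0,0,0]]]'
```

```text
clock: 6.08
tool_pos: [0.6343, -0.1883, 0.0902]
orientation: [-90.0, -0.0, 11.8]
force: [-0.1, 0.5, 4.1]
opening: 0.0001
clock: 6.33
tool_pos: [0.6344, -0.1883, 0.0883]
orientation: [-90.0, -0.0, 11.8]
force: [-0.7, 0.9, 4.5]
opening: 0.0005
```

```bash
python3 -m pendant '[[[0,0.1,0,0,0,0,0],[0,0.1,0,0,0,0,0],[0,0,0,0,0,0,0]]]'; python3 -m pendant '[[[0,0.05,0,0,0,0,0],[0,0.05,0,0,0,0,0],[0,0,0,0,0,0,0]]]'
```

```text
clock: 6.58
tool_pos: [0.6344, -0.1883, 0.0862]
orientation: [-90.0, -0.1, 11.8]
force: [-0.9, -0.2, 4.4]
opening: -0.0
clock: 6.83
tool_pos: [0.6345, -0.1883, 0.0855]
orientation: [-90.0, -0.1, 11.8]
force: [-1.1, 1.0, 7.2]
opening: 0.0004
```

```bash
python3 -m pendant '[[[0,-4,0,0,0,0,0],[0,-4,0,0,0,0,0],[-2,-3,0,0,0,0,0],[-3,0,0,0,0,0,0],[-3,0,0,0,0,0,0],[0,0,0,0,0,0,0],[0,0,0,0,0,0,0],[0,0,0,0,0,0,0],[0,0,0,0,0,0,0],[0,0,0,0,0,0,0],[0,0,0,0,0,0,0],[0,0,0,0,0,0,0]]]';  python3 - <<'E'
from h import *
from plant import ctrl,snapshot
s=snapshot("scene"); cv2.imwrite("pics/s2.png",s["image"][:,:,::-1])
pickle.dump(s,open("s2.pkl","wb"))
s=snapshot("wrist"); cv2.imwrite("pics/w2.png",s["image"][:,:,::-1])
E
```

```text
clock: 7.83
tool_pos: [0.5561, -0.2044, 0.194]
orientation: [-90.0, 0.0, 11.8]
force: [-0.8, 0.7, 0.5]
opening: 0.0004
```

View pics/s2.png

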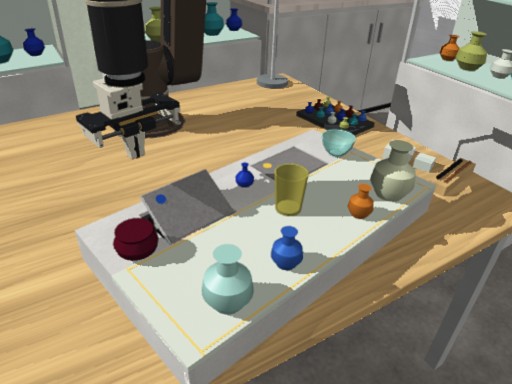

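View pics/w2.png

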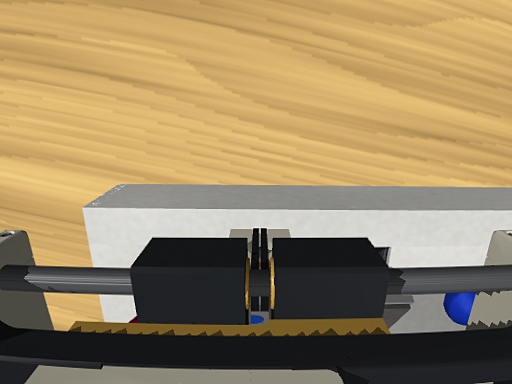

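```bash
python3 -m pendant '[[[0,0,3,0,0,0,0],[0,0,3.2,0,0,0,0],[0,0,0,0,0,-7,0],[0,0,0,0,0,-7,0],[0,0,0,0,0,-7,0],[0,0,0,0,0,-7,0],[0,0,0,0,0,-7,0],[0,0,0,0,0,-7,0],[0,0,0,0,0,-7,0],[0,0,0,0,0,-1,0],[0,0,0,0,0,0,0]]]'
cat >> h.py <<'E'
H=np.array([.7259,-.127,.09]); B=R.from_euler('z',11.4,degrees=True).as_matrix()
def st(o):
    Rt=R.from_euler('xyz',o['orientation'],degrees=True).as_matrix()
    print("uwv mm",(B.T@(o['tool_pos']-H)*1000).round(1),"tool axes in uwv\n",(B.T@Rt).round(3)); return Rt
E
python3 - <<'E'
from h import *
from plant import ctrl,snapshot
o=ctrl.get_obs();print(o['joint_pos'].round(1),o['force']);st(o)
s=snapshot("scene"); cv2.imwrite("pics/s3.png",s["image"][:,:,::-1])
s=snapshot("wrist"); cv2.imwrite("pics/w3.png",s["image"][:,:,::-1])
E
```

```text
clock: 8.85
tool_pos: [0.5372, -0.1456, 0.1899]
orientation: [-89.1, -42.7, 11.3]
force: [-0.9, -1.3, 0.2]
opening: 0.0003
[ -9.6  -2.6 -32.3 -38.1 -24.6 -38.8] [-0.9122615  -1.34681705  0.17479639]
uwv mm [-188.7   19.    99.9] tool axes in uwv
 [[ 0.735  0.678 -0.009]
 [-0.001  0.015  1.   ]
 [ 0.678 -0.735  0.012]]
```

View pics/s3.png

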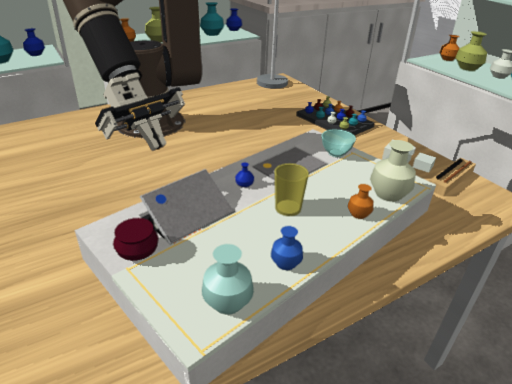

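View pics/w3.png

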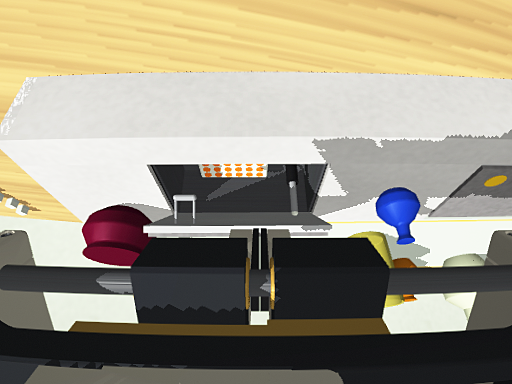

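```bash
python3 -m pendant '[[[-0.9,2.8,-0.5,0,0,0,0],[-0.9,2.8,-0.5,0,0,0,0],[-0.8,2.9,-0.4,0,0,0,0],[0,0,0,0,0,0,0],[0,0,0,0,0,0,0]]]'
python3 - <<'E'
from h import *
from plant import ctrl,snapshot
o=ctrl.get_obs();print(o['joint_pos'].round(1),o['force']);st(o)
s=snapshot("wrist"); cv2.imwrite("pics/w4.png",s["image"][:,:,::-1])
E
```

```text
clock: 9.37
tool_pos: [0.5776, -0.1497, 0.1068]
orientation: [-89.0, -42.3, 11.4]
force: [0.2, -0.3, 0.6]
opening: 0.0007
[-15.5   9.5 -27.9 -54.7 -23.1 -17. ] [ 0.20196915 -0.3280284   0.564129  ]
uwv mm [-149.9    7.    16.8] tool axes in uwv
 [[ 0.739  0.673 -0.012]
 [-0.     0.018  1.   ]
 [ 0.673 -0.739  0.013]]
```

View pics/w4.png

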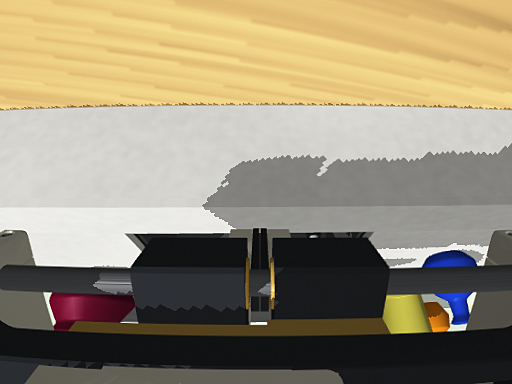

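```bash
python3 -m pendant '[[[1.0,0.9,0,0,0,0,0],[1.0,0.9,0,0,0,0,0],[1.0,0.9,0,0,0,0,0],[1.0,0.9,0,0,0,0,0],[0,0,0,0,0,0,0],[0,0,0,0,0,0,0]]]'
python3 - <<'E'
from h import *
from plant import ctrl,snapshot
o=ctrl.get_obs();print(o['joint_pos'].round(1),o['force']);st(o)
s=snapshot("scene"); cv2.imwrite("pics/s5.png",cv2.resize(s["image"][130:280,60:260],None,fx=4,fy=4)[:,:,::-1])
E
```

```text
clock: 9.92
tool_pos: [0.6308, -0.1374, 0.1118]
orientation: [-89.2, -42.7, 11.7]
force: [-0.3, 0.6, 0.4]
opening: 0.0001
[-10.7  12.3 -24.4 -51.3 -20.3 -23.6] [-0.26313194  0.6001835   0.43820911]
uwv mm [-95.3   8.6  21.8] tool axes in uwv
 [[ 0.735  0.678 -0.014]
 [ 0.004  0.017  1.   ]
 [ 0.678 -0.735  0.01 ]]
```

View pics/s5.png

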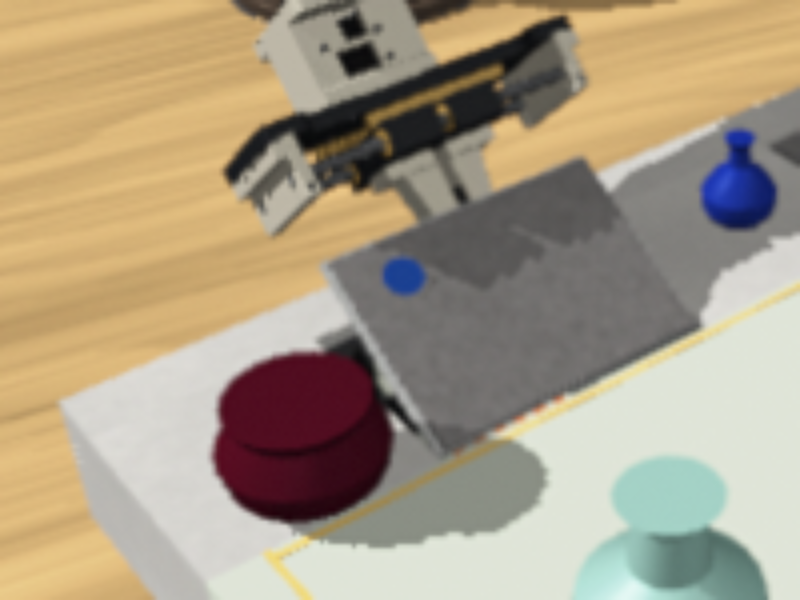

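```bash
python3 -m pendant '[[[0.6,-0.3,0,0,0,0,0],[0.6,-0.3,0,0,0,0,0],[0.6,-0.3,0,0,0,0,0],[0.6,-0.3,0,0,0,0,0],[0.6,-0.3,0,0,0,0,0],[0.5,-0.3,0,0,0,0,0]]]'
python3 - <<'E'
from h import *
from plant import ctrl
o=ctrl.get_obs();print(o['force']);st(o)
E
```

```text
clock: 10.47
tool_pos: [0.6426, -0.1359, 0.1475]
orientation: [-89.1, -42.6, 11.5]
force: [-0.4, 0.5, -2.2]
opening: 0.0006
[-0.36184192  0.54234294 -2.15002679]
uwv mm [-83.4   7.7  57.5] tool axes in uwv
 [[ 0.736  0.677 -0.012]
 [ 0.001  0.016  1.   ]
 [ 0.677 -0.736  0.011]]
```

```bash
python3 -m pendant '[[[0.7,-0.1,0,0,0,0,0],[0.7,-0.05,0,0,0,0,0],[0.7,0,0,0,0,0,0],[0.7,0.05,0,0,0,0,0],[0.7,0.15,0,0,0,0,0],[0.7,0.2,0,0,0,0,0]]]'
python3 - <<'E'
from h import *
from plant import ctrl,snapshot
o=ctrl.get_obs();print(o['force']);st(o)
s=snapshot("scene"); cv2.imwrite("pics/s6.png",cv2.resize(s["image"][130:280,60:260],None,fx=4,fy=4)[:,:,::-1])
E
```

```text
clock: 10.97
tool_pos: [0.6745, -0.1295, 0.1739]
orientation: [-89.1, -42.6, 11.5]
force: [-2.0, -0.3, 0.5]
opening: 0.0002
[-1.99830488 -0.29932527  0.45825136]
uwv mm [-50.9   7.8  83.9] tool axes in uwv
 [[ 0.736  0.676 -0.012]
 [ 0.001  0.016  1.   ]
 [ 0.676 -0.736  0.011]]
```

View pics/s6.png

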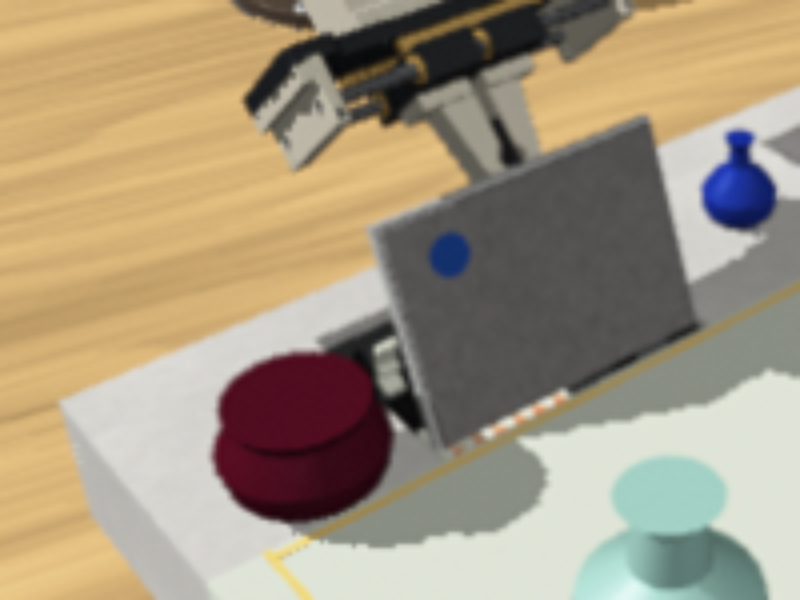

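```bash
python3 -m pendant '[[[0.5,0.28,0,0,0,0,0],[0.5,0.3,0,0,0,0,0],[0.5,0.32,0,0,0,0,0],[0.5,0.35,0,0,0,0,0],[0.4,0.35,0,0,0,0,0],[0.4,0.35,0,0,0,0,0]]]'
python3 - <<'E'
from h import *
from plant import ctrl,snapshot
o=ctrl.get_obs();print(o['force']);st(o)
E
python3 -m pendant '[[[0.4,0.35,0,0,0,0,0],[0.3,0.35,0,0,0,0,0],[0.3,0.35,0,0,0,0,0],[0,0,0,0,0,0,0]]]'
python3 - <<'E'
from h import *
from plant import ctrl,snapshot
o=ctrl.get_obs();print(o['force']);st(o)
s=snapshot("scene"); cv2.imwrite("pics/s7.png",cv2.resize(s["image"][130:280,60:260],None,fx=4,fy=4)[:,:,::-1])
E
```

```text
clock: 11.52
tool_pos: [0.7097, -0.1223, 0.1783]
orientation: [-89.2, -42.6, 11.5]
force: [-2.0, -0.7, 0.9]
opening: 0.0006
[-1.96180566 -0.68957862  0.89047717]
uwv mm [-14.9   7.8  88.3] tool axes in uwv
 [[ 0.736  0.677 -0.012]
 [ 0.001  0.016  1.   ]
 [ 0.677 -0.736  0.011]]
clock: 11.85
tool_pos: [0.7239, -0.119, 0.1769]
orientation: [-89.1, -42.6, 11.5]
force: [-0.1, 0.3, 0.0]
opening: 0.0004
[-0.13560478  0.2570178   0.01060338]
uwv mm [-0.4  8.2 86.9] tool axes in uwv
 [[ 0.736  0.677 -0.012]
 [ 0.001  0.016  1.   ]
 [ 0.677 -0.736  0.011]]
```

View pics/s7.png

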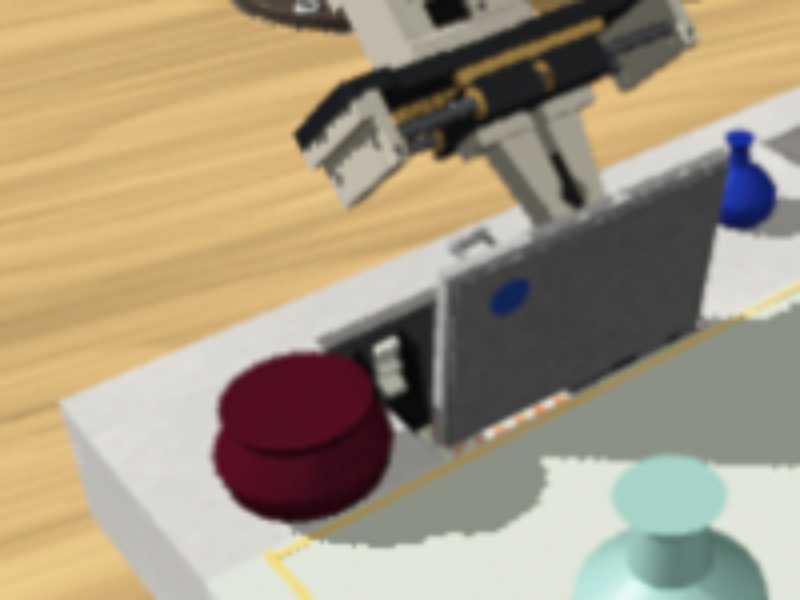

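```bash
python3 -m pendant '[[[-0.4,-1,0,0,0,0,0],[0,-3,0,0,0,0,0],[0,-3,0,0,0,0,0],[0,-3,0,0,0,0,0],[0,-3,0,0,0,0,0],[0,0,0,0,0,0,0],[0,0,0,0,0,0,0],[0,0,0,0,0,0,0]]]'
python3 - <<'E'
from h import *
from plant import ctrl,snapshot,silhouettes
o=ctrl.get_obs();print(o['force'],o['clock'],abs(o['qvel']).max());st(o)
s=snapshot("scene"); cv2.imwrite("pics/s8.png",cv2.resize(s["image"][100:280,60:320],None,fx=3,fy=3)[:,:,::-1])
s0=pickle.load(open("s2.pkl","rb"))
# expected corners for angles
im=cv2.resize(s["image"],None,fx=1.5,fy=1.5)
for th in (1.5,1.6,1.83):
    e=.12*np.array([-np.cos(th),np.sin(th)])
    P=[H+B@np.array([e[0],w,e[1]]) for w in(-.083,.083)]; print(th,proj(s,P).round(1).tolist())
# two-scene diff of jar/flask etc region
d=cv2.absdiff(s["image"],s0["image"]).max(2)
for n,(x0,y0,x1,y1) in dict(jar=(110,218,158,258),flask=(235,164,255,188),beaker=(273,161,307,217),bowl=(320,128,360,158),lamp=(252,146,322,184)).items(): print(n,np.mean(d[y0:y1,x0:x1]>30))
s=snapshot("top"); cv2.imwrite("pics/t8.png",s["image"][:,:,::-1])
E
```

```text
clock: 12.57
tool_pos: [0.6338, -0.1394, 0.2705]
orientation: [-89.1, -42.7, 11.5]
force: [-0.0, -0.4, -0.8]
opening: 0.0004
[-0.00100115 -0.37483783 -0.8128125 ] 12.5667 1.9305244115199471
uwv mm [-92.8   6.1 180.5] tool axes in uwv
 [[ 0.735  0.678 -0.011]
 [ 0.001  0.016  1.   ]
 [ 0.678 -0.735  0.011]]
1.5 [[161.6, 191.1], [232.5, 161.2]]
1.6 [[165.2, 193.9], [236.3, 163.4]]
1.83 [[173.9, 202.6], [245.3, 170.6]]
jar 0.00625
flask 0.26875
beaker 0.05934873949579832
bowl 0.02
lamp 0.11503759398496241
```

View pics/s8.png

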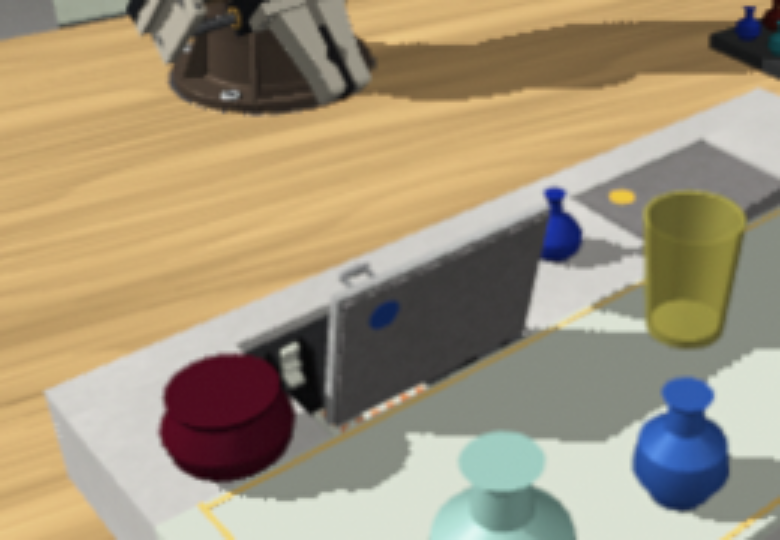

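View pics/t8.png

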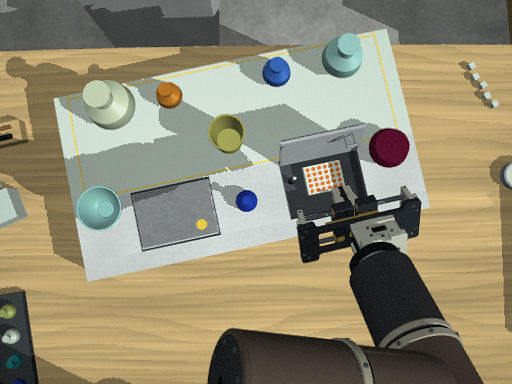

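```bash
python3 -m pendant '[[[0,-2,0,0,0,0,0],[0,0,0,0,0,0,0],[0,0,0,0,0,0,0],[0,0,0,0,0,0,0],[0,0,0,0,0,0,0]]]'
python3 - <<'E'
from plant import ctrl,snapshot,silhouettes
import numpy as np
s=snapshot("top")
for t in ["flask","beaker","bowl","jar"]:
    d=silhouettes(s,t); print(t,[(d[0]["confidence"],[round(float(v.mean()),1) for v in np.nonzero(d[0]["mask"])[::-1]])] if d else None)
print(ctrl.close_job())
E
```

```text
clock: 13.08
tool_pos: [0.6212, -0.1421, 0.2836]
orientation: [-89.1, -42.5, 11.5]
force: [-0.1, -0.3, 0.2]
opening: 0.0006
flask [(0.61, [246.1, 200.6])]
beaker [(0.59, [226.3, 132.5])]
bowl [(0.56, [98.6, 208.1])]
jar [(0.83, [388.5, 147.2])]
the job is handed in; nothing more can be done
None
```

The blue-dot flap is open and leaning back on its stop. I handed the job in at about 13 s; no verdict is reported back.

- **Pressing:** I pressed beside the blue dot with shut fingertips, about 8 mm towards the free edge and 8 mm inward, to keep the gripper clear of the jar. The tips went about 4.5 mm down with at most about 7 N. When I lifted clear, the flap sprang ajar by itself.
- **Opening:** I tilted the tool, put the tips under the free edge and pushed the flap over with about 2 N until the contact force vanished. Then I backed off well clear.
- **Flap angle:** in the last scene picture the flap's free edge lies within about 4 pixels of where it would be at 1.83 rad. The measured tool force was about zero.
- **Vessels:** the four glass vessels are within about half a pixel (about 1 mm) of their starting positions in the top view.
- **Yellow flap:** it looks shut in both final pictures.
- **One check that did not help:** a picture difference showed changes around the flask and the yellow flap. I put these down to new shadows and to the open flap hiding part of the flask, because the top view shows neither moved.

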